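# Slide the pin tin through the gate of the pinning station

### The job

Put the tin of lock pins away in its bay at the pinning station: with the fingertips against its side, push it along the worktop, in between the two brass gate posts, until it is fully home against the rail at the back of the bay. Only push it: do not grip it, lift it or tip it, and leave the other things on the bench where they are. Then take the hand away.

Things in the scene. Friction and masses are not known exactly. Their poses are not given: they have to be found in the camera images.
- pin_tin: closed round tin of lock pins, silver with a teal lid, loose on the worktop, 24 mm high; the lid (from 14 mm up to the top) is 70.4 mm across, the tin below it 68 mm; 40 to 100 g. Origin: centre of its underside; z up. Being round, it swerves off one pushing point but sits steadily against two.
- station: pinning station screwed to the worktop, which is bare inside it: a bay open at the front between two brass gate posts. Origin: on the worktop, where the tin's centre is when fully home; +x points into the bay (the way to push), -x out of the mouth, z up. It opens roughly to the robot's left, turned by up to 0.35 rad.
- mouth (a point): middle of the gap, level with the front of the gate posts, at x = -70 mm of the station and 13 mm up; axes as the station's. The posts reach from x = -70 to -42 mm of the station, 28 mm high; their fronts are half-round (14 mm radius), and the gap between them is 77 mm (y = -38.5 to 38.5 mm), straight from x = -56 to -42 mm.
- back (a point): middle of the back rail's black face, at x = 35.2 mm of the station and 12 mm up; the rail is 22 mm high, the side clamps 46 mm with the lock cylinders that they hold. The bay between posts and rail is 92 mm wide, the clamps lie 46 to 78 mm either side of its middle line.
- loupe: small black eye loupe, 33 mm across, 30 mm high; loose, a bystander; origin at the centre of its underside
- padlock: brass padlock standing upright, 18x45x70 mm; loose, a bystander; origin at the centre of its underside
- tape_roll: black roll of insulating tape lying flat, 91 mm across, 19 mm high; loose, a bystander; origin at the centre of its underside
- screwdriver_yellow: yellow-handled screwdriver lying along its y axis, 22x176x22 mm; loose, a bystander; origin at the centre of its underside
- car_key_1: black-headed car key lying flat, 30x65x7 mm; loose, a bystander; origin at the centre of its underside
- pliers: red-handled pliers lying along their y axis, 53x167x13 mm; loose, a bystander; origin at the centre of its underside
Mind the look-alikes: they are no part of the job. There is more than one size of the pin_tin; the job needs the middle-sized.

How it is judged:
By the outcome, as a careful person would: the job done as asked, in the order asked, and still so for the second after the job is handed in, with the robot touching nothing.
It also fails if it takes over 58 s, if anything falls off the work surface, if the arm or the gripper's body presses on something with over 40 N, if the wrist force passes 120 N, or if a joint passes its speed limit or range.

### The arm

A 7-joint arm with a two-finger parallel gripper is mounted at the origin on a cart in front of the work surface, level with it; the furniture and walls round the work are solid. World frame = base frame: x ahead of the robot, y to its left, z up, the work surface at z = 0. Lengths are in m, angles in rad, forces in N, time in s.
With the tool pointing down it reaches from about 0.4 to 0.9 m from the base axis. Payload 5.5 kg.
Tool frame: the origin (TCP) lies midway between the tips of the shut fingers; the grasp point (between the pads) lies 19 mm behind it; z points along the fingers, y is the direction in which the jaws open and shut (so a half turn about z gives the same grasp; the last joint's range is limited). The gripper opens to 92 mm and grips with 3 to 60 N. Pads are 19 mm wide; open, the fingers measure 130 mm over their backs; the gripper's body (75 mm by 190 mm) begins 47 mm behind the grasp point.
Start: joints at [1.572, 0.501, -0.427, 1.55, 0.221, 1.138, -0.21], TCP at [0.168, -0.628, 0.227] pointing down, gripper open.
Joint ranges: [-2.88, 2.88], [-0.31, 2.03], [-1.54, 1.56], [0.2, 2.42], [-1.41, 4.55], [0.19, 2.02], [-2.57, 2.57]. Speed limits (rad/s): [2.57, 2.57, 3.14, 3.14, 3.14, 3.14, 3.14].

### API

Orientations are given as a rotation vector (axis times angle).
In Python, from bench import monitor, optics, workorder gives the robot as it stands.
- The arm moves only by the tool carry_out, never from a script. Its argument "increments" is a list that holds one entry, the list of rows, each a list of 5 numbers: the shift along the tool's x, y, z in mm, then the turn about the tool's z in degrees, then the closure in counts, from 0 (fully open) to 255 (shut). A call has 1 to 10 rows; each row is the pose to reach, as a shift and turn from the pose commanded when the call began, along the tool's axes at that moment; what a row does not reach only later rows make up. A row lasts 1/8 s, in which the tool goes at most 62.5 mm and 10.7 degrees, less where a joint would pass 70% of its speed; a pose out of reach is approached as far as the arm can. A call with a gripper value outside its range is refused whole. The fingers move at their own pace and stop on an object; "squeeze" is the grip in N (left out, the last holds). Time passes only in rows, so rows that repeat a pose let the fingers close. It gives the time, the measured TCP pose, the force and the opening at its end, in the units of the state.
- monitor.get_obs(): the state, without advancing time (a new reading comes with each control period).
- optics.snapshot(name): name is "side" or "top"; returns (picture, depth): 420x560x3 uint8, red, green, blue; 420x560 float32, m along the optical axis (not along the pixel's ray), 0 where there is no reading.
- optics.get_calibration(name): a dict with "fx", "fy", "cx", "cy" (pixels), "R" (3x3) and "t" (3): a world point X has camera coordinates R X + t. Camera axes: x right, y down, z forward; pixel columns grow to the right and rows downward; lengths in m; the calibration is good to about 2 mm. A picture is of the moment at which its call begins. get_calibration takes no time and is no camera call.
- workorder.finish_job(): hands the job in, once; it reports no verdict.
The state is a dict: "time_s": time; "joint_positions": joint angles; "joint_vel": joint speeds; "tau": joint torques, N m; "ee_pos": TCP position; "tool_rot": TCP orientation; "contact_force": force on the tool from outside, world axes, zero at the start; "ft_torque": the same for the moment, N m; "finger_gap": finger opening in m.
Only numpy, scipy, OpenCV 4.12 (cv2) and the standard library are available. Lean on these libraries where they do the work, as an engineer would, in place of code of your own. Each camera call takes 0.05 s, during which the arm holds its last target.

## Working session

There is one attempt and no reset: what is moved stays moved. The work goes in short steps, Python scripts to look and compute and a tool call to move; the robot and the scene stay as the last step left them, time stands still between calls to the robot, and variables do not carry over. Pictures are saved under pics/ and viewed, and the job is handed in when it is done.

Besides the shell and the picture viewer there is one more tool, called after "Call:" as name([rows], argument=value, ...), one row to a line, values as JSON. carry_out: Moves the arm, as the interface text tells. Its arguments: {"type":"object","properties":{"increments":{"type":"array","items":{"type":"array","items":{"type":"array","items":{"type":"number"}}}},"squeeze":{"type":"number"}},"required":["increments"]}

```bash
ls; mkdir -p pics; python3 - <<'E'
from bench import monitor, optics
import cv2,numpy as np
o=monitor.get_obs()
for k in o: print(k,np.round(o[k],4))
for n in("side","top"):
    p,d=optics.snapshot(n); cv2.imwrite(f"pics/{n}0.png",p[:,:,::-1]); np.savez(f"pics/{n}0.npz",p=p,d=d)
    c=optics.get_calibration(n); print(n,{k:np.round(v,4).tolist() for k,v in c.items()})
E
```

```text
pics
time_s 0.0
joint_positions [ 1.5722  0.5018 -0.4268  1.5514  0.2208  1.1383 -0.2103]
joint_vel [ 0.0021  0.0008  0.0004  0.0003 -0.0011 -0.001   0.0016]
tau [-4.00000e-04 -5.66588e+01 -5.81660e+00 -2.79115e+01 -6.86000e-02
  3.07000e-02  2.00000e-04]
ee_pos [ 0.168  -0.6272  0.2257]
tool_rot [-3.1129e+00 -4.0980e-01  3.0000e-04]
contact_force [ 0.5552  0.6982 -0.1165]
ft_torque [-0.0167 -0.0017  0.0052]
finger_gap 0.0916
side {'fx': 506.178, 'fy': 506.178, 'cx': 280.4562, 'cy': 216.554, 'R': [[-0.9687, -0.2471, 0.024], [-0.1484, 0.4989, -0.8539], [0.199, -0.8307, -0.5199]], 't': [0.5335, 0.1677, 1.1006]}
top {'fx': 516.6953, 'fy': 516.6953, 'cx': 290.589, 'cy': 198.3371, 'R': [[0.0287, -0.9996, 0.0068], [-0.9763, -0.0295, -0.2144], [0.2145, -0.0004, -0.9767]], 't': [-0.0878, 0.5542, 1.1798]}
```

View pics/top0.png

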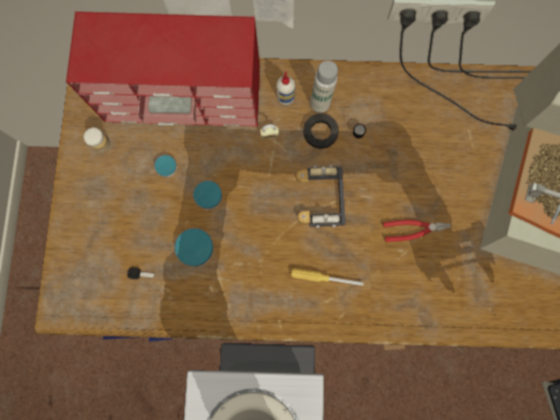

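View pics/side0.png

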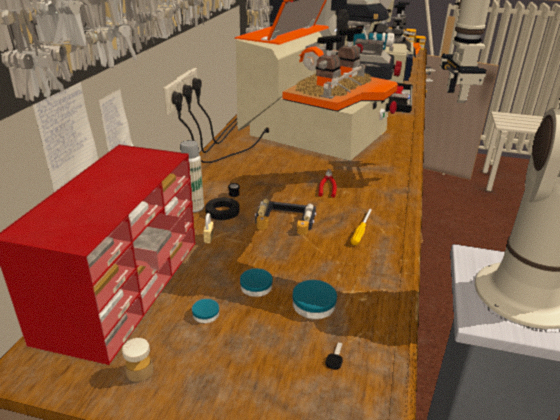

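The top view shows three teal tins, at about (165,165), (207,195) and (193,247). The middle-sized one is at (207,195). The station is at about (322,197) with its mouth facing left, and the arm is out of view. I'll measure next.

```bash
cat > h.py <<'E'
import numpy as np,cv2
from bench import optics
def ray(n,uv,z):
    c=optics.get_calibration(n);R=np.array(c['R']);t=np.array(c['t'])
    uv=np.atleast_2d(np.array(uv,float))
    d=np.c_[(uv[:,0]-c['cx'])/c['fx'],(uv[:,1]-c['cy'])/c['fy'],np.ones(len(uv))]@R
    o=-R.T@t
    return o+d*((z-o[2])/d[:,2])[:,None]
def proj(n,X):
    c=optics.get_calibration(n);R=np.array(c['R']);t=np.array(c['t'])
    q=np.atleast_2d(X)@R.T+t
    return np.c_[q[:,0]/q[:,2]*c['fx']+c['cx'],q[:,1]/q[:,2]*c['fy']+c['cy']]
def tins(n,p,z=0.024):
    h=cv2.cvtColor(p,cv2.COLOR_RGB2HSV)
    m=cv2.inRange(h,(85,100,30),(105,255,255))
    m=cv2.morphologyEx(m,cv2.MORPH_OPEN,np.ones((3,3)))
    out=[]
    for c in cv2.findContours(m,cv2.RETR_EXTERNAL,cv2.CHAIN_APPROX_NONE)[0]:
        if cv2.contourArea(c)<100: continue
        w=ray(n,c[:,0,:],z)[:,:2]
        (x,y),r=cv2.minEnclosingCircle((w*1000).astype(np.float32))
        A=np.c_[2*w,np.ones(len(w))];s=np.linalg.lstsq(A,(w**2).sum(1),rcond=None)[0]
        out.append((np.round([x,y,2*r],1),np.round(1000*np.r_[s[:2],2*np.sqrt(s[2]+s[0]**2+s[1]**2)],1)))
    return out
E
python3 - <<'E'
from h import *
for n in("side","top"):
    p=np.load(f"pics/{n}0.npz")['p']
    for t in tins(n,p): print(n,t)
    a=(slice(155,240),slice(285,360)) if n=="top" else (slice(180,255),slice(235,335))
    cv2.imwrite(f"pics/{n}0z.png",cv2.resize(p[a][:,:,::-1],None,fx=7,fy=7,interpolation=cv2.INTER_CUBIC))
E
```

```text
side (array([639.1, 258.4,  57.2]), array([639.2, 258.7,  53.6]))
side (array([439.3, 160. , 100.2]), array([438.9, 160.3,  94.4]))
side (array([569.3, 143.4,  75.7]), array([569.1, 143.5,  70.8]))
top (array([437.1, 160.2,  88.4]), array([437.9, 159.9,  85.1]))
top (array([568.9, 135.4,  65.9]), array([568.7, 135.2,  63.2]))
top (array([639.8, 246.2,  49.6]), array([640.4, 245.4,  46.7]))
```

View pics/top0z.png

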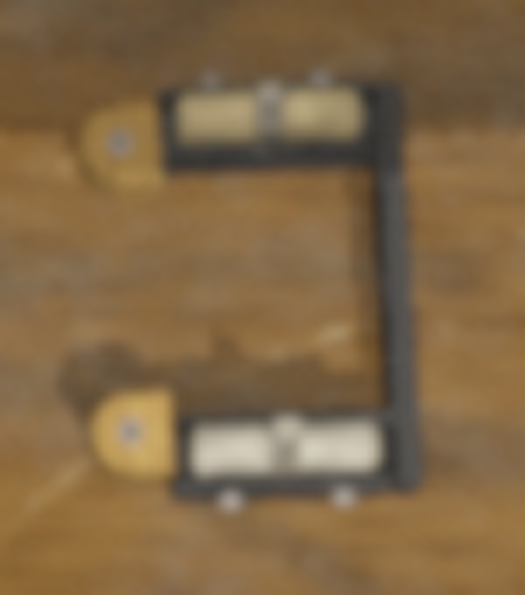

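View pics/side0z.png

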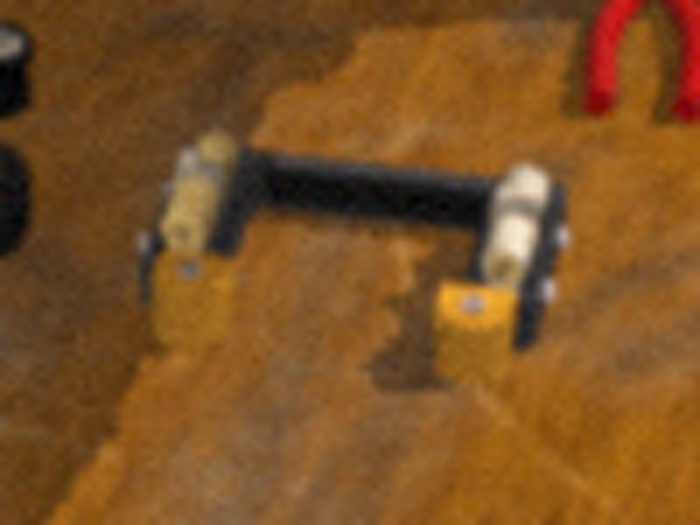

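```bash
python3 - <<'E'
from h import *
f=lambda u,v,a,b:((u+.5)/7-.5+a,(v+.5)/7-.5+b)
P={}
for n,s in (("top",[f(121,143,285,155),f(131,430,285,155)]),("side",[f(190,268,235,180),f(472,303,235,180)])):
    w=ray(n,s,.029); P[n]=w
    print(n,np.round(w*1000,1),np.linalg.norm(w[0]-w[1])*1000)
    d=w[0]-w[1]; print("perp yaw +x station", np.degrees(np.arctan2(-d[0],d[1])) , 'mid',w.mean(0))
# rail face top edges in top view: inner face at top z=.022
w=ray("top",[f(382,180,285,155),f(393,400,285,155)],.022);print(np.round(w*1000,1));d=w[0]-w[1];print(np.degrees(np.arctan2(-d[0],d[1])))
c=w
for n in("top","side"):
    z=np.load(f"pics/{n}0.npz");p=z['p'];d=z['d']
    uv=proj(n,[[.569,.139,.024]])[0];u,v=map(int,uv)
    cv2.imwrite(f"pics/{n}0t.png",cv2.resize(p[v-30:v+31,u-30:u+31][:,:,::-1],None,fx=8,fy=8,interpolation=cv2.INTER_CUBIC))
    vv,uu=np.mgrid[v-40:v+41,u-40:u+41];D=d[vv,uu]
    cal=optics.get_calibration(n);R=np.array(cal['R']);t=np.array(cal['t'])
    X=(np.stack([(uu-cal['cx'])/cal['fx']*D,(vv-cal['cy'])/cal['fy']*D,D],-1).reshape(-1,3)-t)@R
    X=X[D.ravel()>0]
    k=(np.hypot(X[:,0]-.569,X[:,1]-.139)<.045)
    X=X[k];k=(X[:,2]>.02)&(X[:,2]<.03);S=X[k]
    print(n,k.sum(),'z med',np.median(S[:,2]),'table',np.median(X[X[:,2]<.01][:,2]),'minmax mid',(S.min(0)+S.max(0))/2,S.max(0)-S.min(0),'mean',S.mean(0))
E
```

```text
top [[ 623.7  -97.7   29. ]
 [ 520.2 -103.7   29. ]] 103.67891636082784
perp yaw +x station -86.69090481653437 mid [ 0.57192846 -0.10070748  0.029     ]
side [[624.7 -94.   29. ]
 [521.1 -99.7  29. ]] 103.82133985100289
perp yaw +x station -86.83738947394825 mid [ 0.57288591 -0.09688336  0.029     ]
[[ 614.8 -191.3   22. ]
 [ 535.  -195.8   22. ]]
-86.73050356597527
top 491 z med 0.02276138571764908 table -0.001256453388785315 minmax mid [0.56893897 0.13600943 0.02468935] [0.0693959  0.06959507 0.00936155] mean [0.5688868  0.13605881 0.02302562]
side 540 z med 0.022677099026028748 table -0.0002120355736827284 minmax mid [0.57109011 0.13714366 0.02318865] [0.07023199 0.07284363 0.00632509] mean [0.57069292 0.13891965 0.02270879]
```

View pics/top0t.png

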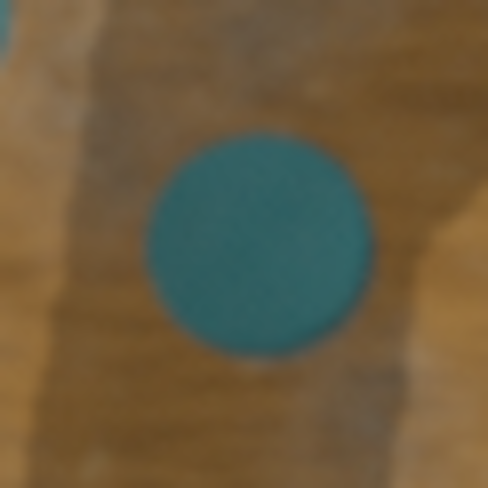

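View pics/side0t.png

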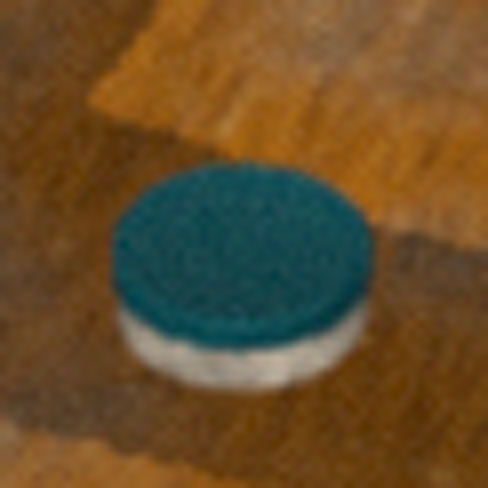

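```bash
cat >> h.py <<'E'
from scipy.spatial.transform import Rotation as Ro
from bench import monitor
TH=np.radians(-86.75); DX=np.array([np.cos(TH),np.sin(TH)]); DY=np.array([-DX[1],DX[0]])
HOME=np.array([.5756,-.1547])
def st(x,y): return HOME+DX*x/1000+DY*y/1000
def inst(w): d=np.asarray(w)[:2]-HOME; return np.round(1000*np.array([d@DX,d@DY]),1)
def shift(targets):  # (x,y,z) world m
    o=monitor.get_obs();R=Ro.from_rotvec(o['tool_rot']).as_matrix()
    print('t',o['time_s'],'pos',np.round(o['ee_pos'],4),'station',inst(o['ee_pos']),'xyaw',np.degrees(np.arctan2(R[1,0],R[0,0])),'z',np.round(R[:,2],3),'gap',o['finger_gap'],'F',np.round(o['contact_force'],2))
    for t in targets: print(np.round(1000*R.T@(np.array(t)-o['ee_pos']),1))
E
python3 - <<'E'
from h import *
print(ray("top",[[270,130]],.07),'padlock'); print(inst([.57,.1375]))
print(ray("top",[[320,130]],.019),ray("top",[[360,130]],.03),ray("top",[[490,245]],.1),ray("side",[[250,115],[385,110]],.2))
shift([(.3,-.4,.25),(.45,0,.25),st(-370,11).tolist()+[.15]])
E
```

```text
[[ 0.72435879 -0.01600106  0.07      ]] padlock
[-292.   11.]
[[ 0.74675843 -0.14145616  0.019     ]] [[ 0.74591694 -0.24229057  0.03      ]] [[ 0.45257997 -0.5294922   0.1       ]] [[ 0.73487881 -0.35266234  0.2       ]
 [ 0.36793681 -0.51703936  0.2       ]]
t 0.1 pos [ 0.168  -0.6273  0.2258] station [ 448.7 -433.7] xyaw 14.999610940417105 z [-0.     0.002 -1.   ] gap 0.09188856615752647 F [-0.42  0.6  -0.12]
[ 186.3 -185.4  -23.9]
[ 434.7 -532.9  -23.3]
[ 602.1 -710.8   77.1]
```

```bash
python3 - <<'E'
from h import *
shift([(.2,-.5,.27),(.25,-.42,.27),(.34,-.34,.27),(.41,-.2,.27),(.45,0,.27)])
E
```

```text
t 0.1 pos [ 0.168  -0.6273  0.2258] station [ 448.7 -433.7] xyaw 14.999610940417105 z [-0.     0.002 -1.   ] gap 0.09188856615752647 F [-0.42  0.6  -0.12]
[  63.8 -114.7  -44. ]
[ 132.8 -179.1  -43.9]
[ 240.5 -233.   -43.8]
[ 344.3 -350.1  -43.6]
[ 434.7 -533.   -43.3]
```

Call:
carry_out([
  [[20,-40,-30,0,0],[45,-80,-44,0,40],[64,-115,-44,-8,80],[100,-150,-44,-16,120],[133,-179,-44,-24,150],[185,-206,-44,-32,177],[240,-233,-44,-40,177],[270,-265,-44,-48,177],[300,-305,-44,-56,177],[344,-350,-44,-64,177]],
])

```text
time_s: 1.35
ee_pos: [0.4094, -0.2003, 0.2705]
tool_rot: [2.422, 2.001, -0.002]
contact_force: [1.4, -1.3, -0.2]
finger_gap: 0.0279
```

```bash
python3 - <<'E'
from h import *
shift([(.45,0,.24),st(-375,11).tolist()+[.2],st(-375,11).tolist()+[.06]])
E
```

```text
t 1.35 pos [ 0.4094 -0.2003  0.2705] station [  36.2 -168.5] xyaw 79.1312331828474 z [-0.001 -0.001 -1.   ] gap 0.02793493515108222 F [ 1.36 -1.3  -0.22]
[204.4   2.1  30.3]
[442.6  73.8  70.1]
[442.7  73.9 210.1]
```

Call:
carry_out([
  [[50,0,10,-4,177],[105,5,20,-10,177],[165,12,30,-14.1,177],[225,20,40,-14.1,177],[285,35,50,-14.1,177],[345,50,60,-14.1,177],[400,65,90,-14.1,177],[443,74,130,-14.1,177],[443,74,170,-14.1,177],[443,74,170,-14.1,177]],
])

```text
time_s: 2.6
ee_pos: [0.5639, 0.2188, 0.0971]
tool_rot: [-2.156, -2.28, 0.011]
contact_force: [0.2, -0.3, 0.4]
finger_gap: 0.0279
```

```bash
python3 - <<'E'
from h import *
shift([st(-360,11).tolist()+[.008]])
for n in("side","top"):
    p,d=optics.snapshot(n); cv2.imwrite(f"pics/{n}1.png",p[:,:,::-1]);print(n,tins(n,p))
E
```

```text
t 2.6 pos [0.5639 0.2188 0.0971] station [-373.5    9.5] xyaw 93.18833899266325 z [-0.007 -0.003 -1.   ] gap 0.02792938169902878 F [ 0.19 -0.34  0.39]
[-13.3   2.2  89.1]
side [(array([639.1, 258.4,  57.2]), array([639.1, 258.6,  53.4])), (array([439.4, 159.7, 100.9]), array([439. , 160.2,  94.5])), (array([570. , 143.8,  75.8]), array([569.1, 145.6,  64.4]))]
top [(array([434. , 162.8,  86. ]), array([428.2, 168. ,  68.1]))]
```

View pics/side1.png

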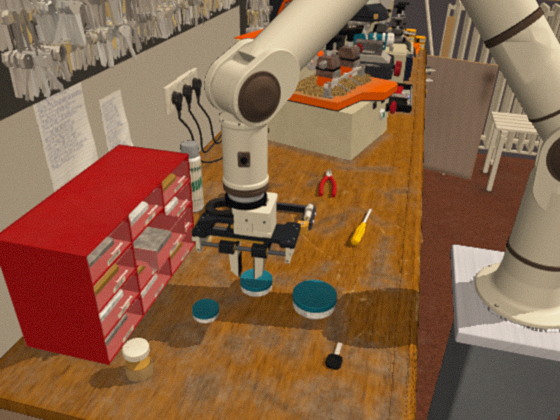

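View pics/top1.png

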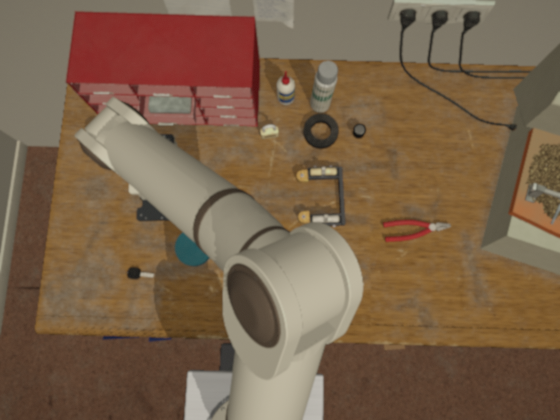

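The side view shows the two half-closed fingers just behind the middle tin at (256,282), clear of the other two. The arm hides the tin in the top view, so I'll lower the hand and then push.

Call:
carry_out([
  [[0,2,30,0,177],[0,2,60,0,177],[0,2,80,0,177],[0,2,88,0,177],[0,2,88,0,177],[0,2,88,0,177]],
])

```text
time_s: 3.45
ee_pos: [0.5697, 0.2202, 0.0139]
tool_rot: [2.16, 2.28, 0.003]
contact_force: [0.3, -0.6, -0.3]
finger_gap: 0.028
```

```bash
python3 - <<'E'
from h import *
shift([st(-330,11).tolist()+[.008],st(-270,7).tolist()+[.008]])
n="side"
p,d=optics.snapshot(n); print(n,tins(n,p));cv2.imwrite("pics/side2.png",cv2.resize(p[200:340,170:350][:,:,::-1],None,fx=4,fy=4))
E
```

```text
t 3.45 pos [0.5697 0.2202 0.0139] station [-374.6   15.4] xyaw 93.0950968869159 z [ 0.002  0.001 -1.   ] gap 0.027993624731140428 F [ 0.28 -0.56 -0.27]
[-44.6  -4.3   5.9]
[-104.7   -8.1    5.8]
side [(array([639.2, 258.5,  57.4]), array([639.2, 258.9,  53.3])), (array([439.3, 159.9, 100.5]), array([439. , 160.2,  94.4]))]
```

View pics/side2.png

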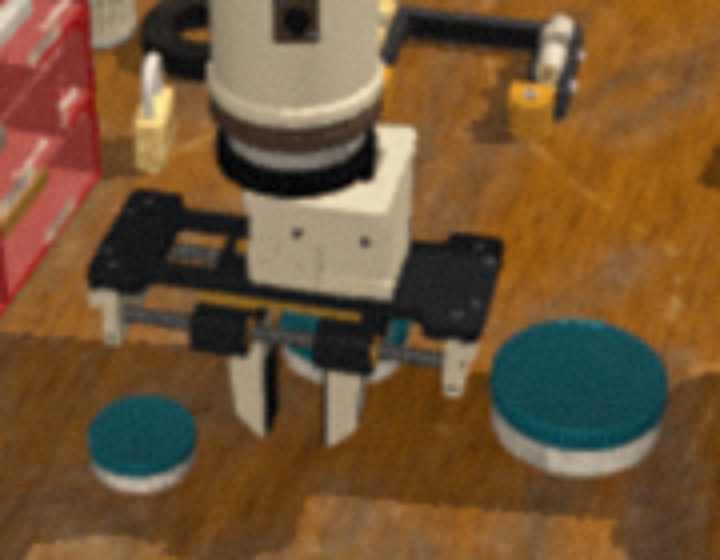

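Call:
carry_out([
  [[-8,-2,2,0,177],[-16,-4,4,0,177],[-24,-4,4,0,177],[-32,-4,4,0,177],[-37,-4,4,0,177],[-42,-4,4,0,177],[-48,-4,4,0,177],[-54,-4,4,0,177],[-60,-4,4,0,177],[-60,-4,4,0,177]],
])

```text
time_s: 4.75
ee_pos: [0.5682, 0.1588, 0.0087]
tool_rot: [2.161, 2.28, -0.001]
contact_force: [0.2, 0.9, -0.2]
finger_gap: 0.0282
```

```bash
python3 - <<'E'
from h import *
shift([st(-260,7).tolist()+[.009]])
n="side"
p,d=optics.snapshot(n); print(n,tins(n,p));cv2.imwrite("pics/side3.png",cv2.resize(p[180:320,170:350][:,:,::-1],None,fx=4,fy=4))
E
```

```text
t 4.75 pos [0.5682 0.1588 0.0087] station [-313.4   10.4] xyaw 93.05114279426967 z [-0.    -0.001 -1.   ] gap 0.02824571447091153 F [ 0.19  0.92 -0.2 ]
[-53.4  -3.2  -0.3]
side [(array([639.1, 258.4,  57.2]), array([639. , 258.6,  53.5])), (array([439.3, 160.2,  99.8]), array([439.1, 160.6,  94.1])), (array([575.1, 138. ,  56.3]), array([575.1, 137.2,  41.7]))]
```

View pics/side3.png

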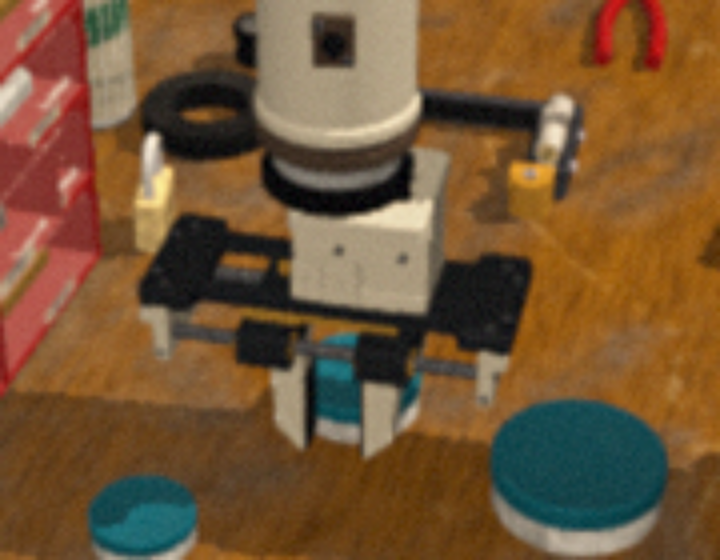

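The fingers are now against the tin, with about 1 N of contact force. Next I'll push towards the mouth, easing onto the centre line.

Call:
carry_out([
  [[-6,-0.4,0,0,177],[-14,-1,0,0,177],[-22,-1.5,0,0,177],[-30,-2,0,0,177],[-38,-2.5,0,0,177],[-46,-3,0,0,177],[-54,-3.5,0,0,177],[-62,-4,0,0,177],[-70,-4.5,0,0,177],[-76,-5,0,0,177]],
])

```text
time_s: 6.05
ee_pos: [0.5673, 0.0828, 0.0088]
tool_rot: [2.161, 2.28, 0.0]
contact_force: [-0.8, 0.3, 0.0]
finger_gap: 0.0285
```

Call:
carry_out([
  [[-8,-0.5,0,0,177],[-16,-1,0,0,177],[-24,-1.5,0,0,177],[-32,-2,0,0,177],[-40,-2.5,0,0,177],[-48,-3,0,0,177],[-56,-3.5,0,0,177],[-62,-4,0,0,177],[-66,-4.4,0,0,177],[-66,-4.4,0,0,177]],
])

```text
time_s: 7.3
ee_pos: [0.5664, 0.0167, 0.0087]
tool_rot: [2.161, 2.28, -0.001]
contact_force: [-0.6, 0.2, -0.1]
finger_gap: 0.028
```

```bash
python3 - <<'E'
from h import *
shift([st(-120,0).tolist()+[.009]])
for n in("side","top"):
    p,d=optics.snapshot(n); print(n,tins(n,p));
    a=(slice(160,300),slice(180,360)) if n=="side" else (slice(120,260),slice(200,380))
    cv2.imwrite(f"pics/{n}4.png",cv2.resize(p[a][:,:,::-1],None,fx=4,fy=4))
E
```

```text
t 7.3 pos [0.5664 0.0167 0.0087] station [-171.6    0.5] xyaw 93.06782704891553 z [-0.    -0.001 -1.   ] gap 0.028003427696881144 F [-0.62  0.21 -0.12]
[-51.6  -0.3  -0.3]
side [(array([639.4, 258.3,  57.8]), array([639.3, 258.6,  54. ])), (array([439.4, 160.5,  99.5]), array([438.9, 160.7,  94.1])), (array([574.5, -12.5,  71.3]), array([574.7, -11.5,  53. ]))]
top [(array([437.4, 159.8,  87.7]), array([437.8, 159.8,  85. ])), (array([639.8, 246.2,  49.6]), array([640.4, 245.4,  46.7]))]
```

View pics/side4.png

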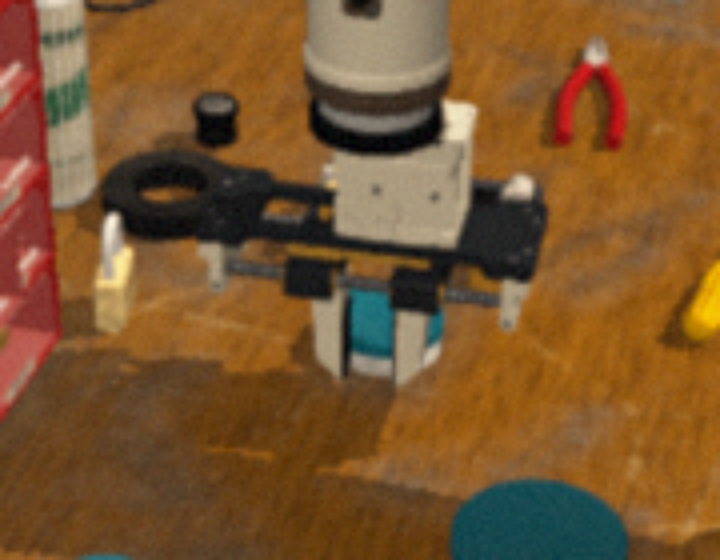

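View pics/top4.png

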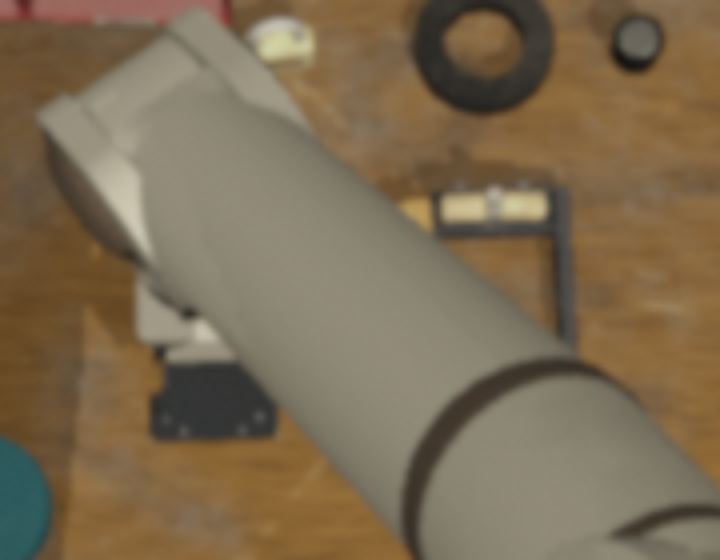

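```bash
cat >> h.py <<'E'
from scipy.optimize import least_squares
def right_edge(p,v0,v1,u0,u1):
    # rightmost teal column over rows, subpixel via saturated 'teal-ness' R-channel difference
    t=(p[:,:,2].astype(float)-p[:,:,0])[v0:v1,u0:u1]
    m=(t>15).astype(np.uint8)
    uu=[ (np.where(r)[0].max() if r.any() else -1) for r in m]
    return u0+max(uu)+0.5, v0+int(np.argmax(uu))
def pred_right(c,n="side"):
    a=np.linspace(0,2*np.pi,721)
    q=[proj(n,np.c_[c[0]+.0352*np.cos(a),c[1]+.0352*np.sin(a),np.full(721,z)]) for z in(.024,.014)]
    return max(x[:,0].max() for x in q)
E
python3 - <<'E'
from h import *
p0=np.load("pics/side0.npz")['p']
print(right_edge(p0,255,310,235,285),pred_right([.570,.1385]),pred_right([.570,.1405]))
p,d=optics.snapshot("side")
print(right_edge(p,225,260,262,300))
for x in(-126,-130,-134):
  for y in (-6,-3,0,3): print(x,y,pred_right(st(x,y)))
c=optics.get_calibration("side");print(-np.array(c['R']).T@np.array(c['t']))
cv2.imwrite("pics/side5.png",cv2.resize(p[215:265,245:310][:,:,::-1],None,fx=11,fy=11,interpolation=cv2.INTER_CUBIC))
E
```

```text
(np.float64(271.5), 276) 272.5097640061268 272.26720674320893
(np.float64(290.5), 238)
-126 -6 293.5507473460799
-126 -3 292.3292412884081
-126 0 291.1087066007722
-126 3 289.8892745436237
-130 -6 293.2687559029832
-130 -3 292.0439915500347
-130 0 290.8202656167592
-130 3 289.59758649295156
-134 -6 292.9852067120335
-134 -3 291.7571666531198
-134 0 290.5302327894598
-134 3 289.30428927970894
[0.32268071 0.96247829 0.70264931]
```

View pics/side5.png

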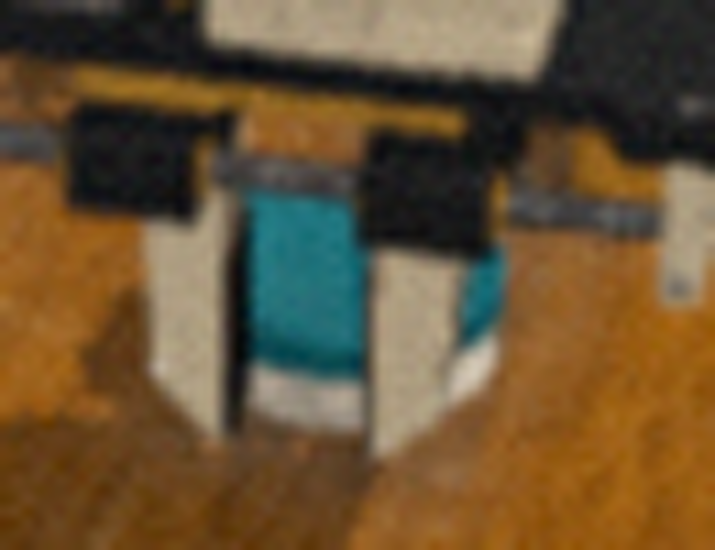

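The teal lid's right edge is at about u=291. The left side is hidden, so the lateral offset is only good to about 2 mm, against 3.3 mm of clearance. I'll back off for a clear look before entering the gate.

Call:
carry_out([
  [[8,0,0,0,177],[25,0,0,0,177],[50,0,-30,0,177],[90,0,-80,0,177],[135,0,-120,0,177],[180,0,-160,0,177],[220,0,-190,0,177],[220,0,-220,0,177],[220,0,-250,0,177],[220,0,-250,0,177]],
])

```text
time_s: 8.7
ee_pos: [0.5548, 0.24, 0.2613]
tool_rot: [2.157, 2.282, 0.007]
contact_force: [0.2, 0.3, -0.9]
finger_gap: 0.0284
```

```bash
python3 - <<'E'
from h import *
for n in("side","top"):
    p,d=optics.snapshot(n); np.savez(f"pics/{n}6.npz",p=p,d=d)
    for t in tins(n,p): print(n,t)
    a=(slice(175,265),slice(225,335)) if n=="side" else (slice(150,245),slice(255,365))
    cv2.imwrite(f"pics/{n}6.png",cv2.resize(p[a][:,:,::-1],None,fx=6,fy=6,interpolation=cv2.INTER_CUBIC))
shift([st(-171.6,.5).tolist()+[.009]])
E
```

```text
side (array([639.2, 258.5,  57.4]), array([639.1, 258.8,  53.4]))
side (array([439.4, 159.7, 100.9]), array([439.1, 160. ,  94.8]))
side (array([565.3, -17.5,  78.4]), array([566.7, -17.2,  71.8]))
top (array([566.4, -25.2,  66.2]), array([566.4, -25.5,  63.7]))
t 8.8 pos [0.5538 0.2379 0.2585] station [-393.2    0.5] xyaw 93.18342616341661 z [ 0. -0. -1.] gap 0.0280726459701429 F [-0.16 -0.63 -0.43]
[-221.6    0.3  249.5]
```

View pics/side6.png

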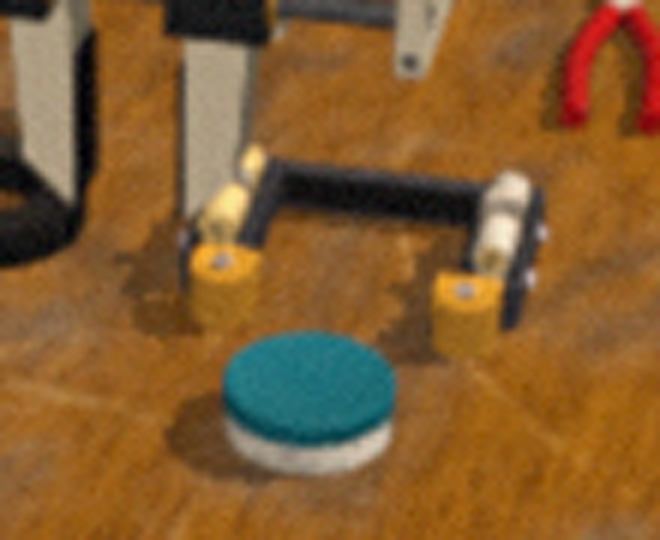

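View pics/top6.png

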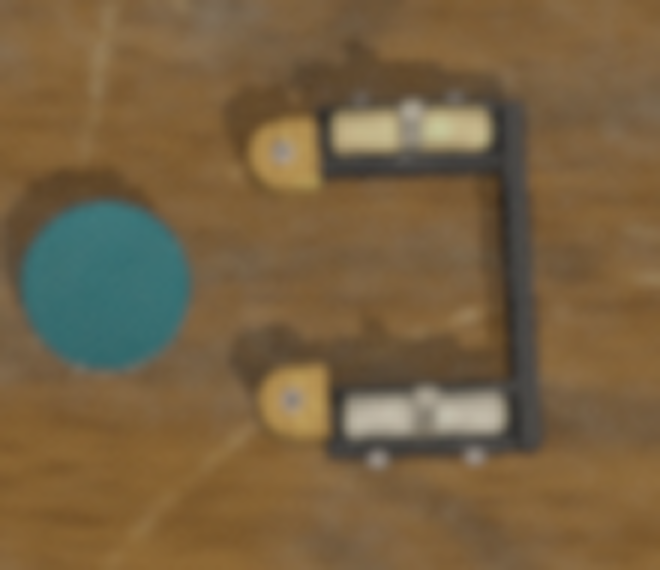

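The clear view shows the tin about 1.2–1.8 mm to the −y side of the gap's middle, and both cameras agree. I'll return with the hand shifted about +1.5 mm.

Call:
carry_out([
  [[0,0,40,0,177],[-50,1.5,90,0,177],[-100,1.5,130,0,177],[-150,1.5,170,0,177],[-185,1.5,205,0,177],[-195,1.5,230,0,177],[-195,1.5,243,0,177],[-195,1.5,249,0,177],[-195,1.5,249,0,177],[-195,1.5,249,0,177]],
])

```text
time_s: 10.05
ee_pos: [0.5673, 0.0435, 0.0107]
tool_rot: [2.158, 2.282, 0.002]
contact_force: [0.4, -0.8, 0.8]
finger_gap: 0.0281
```

```bash
python3 - <<'E'
from h import *
shift([st(-130,2).tolist()+[.009],st(-42,2).tolist()+[.009]])
f=lambda u,v,a,b:((u+.5)/6-.5+a,(v+.5)/6-.5+b)
for n,s in (("top",[f(283,150,255,150),f(292,400,255,150)]),("side",[f(222,260,225,175),f(464,290,225,175)])):
    w=ray(n,s,.029); d=w[0]-w[1]; print(n,np.degrees(np.arctan2(-d[0],d[1])),w.mean(0),inst(w.mean(0)))
E
```

```text
t 10.05 pos [0.5673 0.0435 0.0107] station [-198.4    2.9] xyaw 93.18770293239666 z [ 0.002  0.    -1.   ] gap 0.028071099617003704 F [ 0.43 -0.82  0.81]
[-68.4  -0.9   1.7]
[-156.4   -0.8    1.7]
top -86.62465945345407 [ 0.57214851 -0.10052499  0.029     ] [-54.3  -0.4]
side -86.81968233562372 [ 0.57307604 -0.09652895  0.029     ] [-58.2   0.8]
```

Call:
carry_out([
  [[-8,-0.5,1,0,177],[-16,-1,1.5,0,177],[-24,-1,1.5,0,177],[-30,-1,1.5,0,177],[-36,-1,1.5,0,177],[-42,-1,1.5,0,177],[-48,-1,1.5,0,177],[-54,-1,1.5,0,177],[-60,-1,1.5,0,177],[-60,-1,1.5,0,177]],
])

```text
time_s: 11.3
ee_pos: [0.5689, -0.0185, 0.0082]
tool_rot: [2.161, 2.279, -0.001]
contact_force: [-0.2, 0.5, 0.4]
finger_gap: 0.0282
```

```bash
python3 - <<'E'
from h import *
shift([st(-42,2).tolist()+[.009]])
p,d=optics.snapshot("side")
print(right_edge(p,200,255,265,310), [ (y,pred_right(st(-96.5,y))) for y in(-3,0,3)])
cv2.imwrite("pics/side7.png",cv2.resize(p[185:260,230:325][:,:,::-1],None,fx=8,fy=8,interpolation=cv2.INTER_CUBIC))
E
```

```text
t 11.3 pos [ 0.5689 -0.0185  0.0082] station [-136.4    1. ] xyaw 93.04391644260303 z [-0.    -0.001 -1.   ] gap 0.02818292407272569 F [-0.2   0.53  0.42]
[-94.3   1.3  -0.8]
(np.float64(293.5), 231) [(-3, np.float64(294.38554017401924)), (0, np.float64(293.1884113483086)), (3, np.float64(291.99215344179004))]
```

View pics/side7.png

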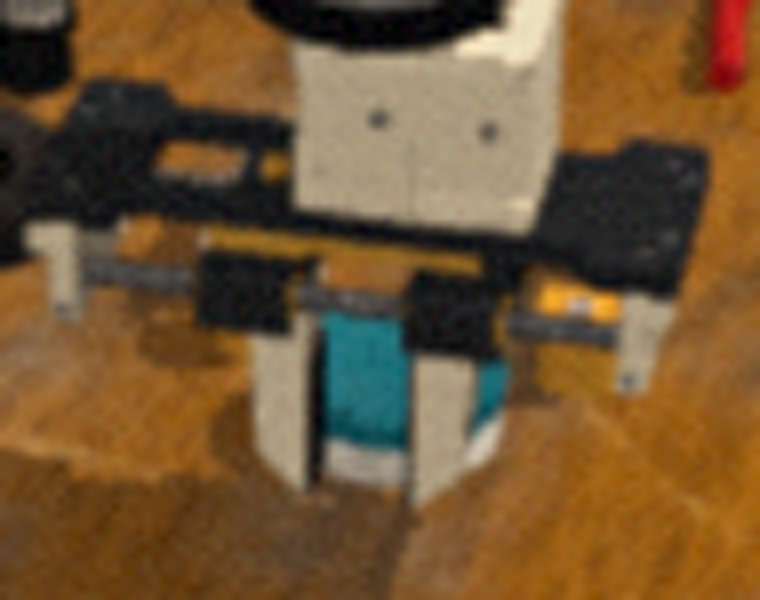

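Call:
carry_out([
  [[-6,0.8,0,0,177],[-12,1,0,0,177],[-18,1,0,0,177],[-24,1,0,0,177],[-30,1,0,0,177],[-36,1,0,0,177],[-42,1.1,0,0,177],[-48,1.1,0,0,177],[-54,1.2,0,0,177],[-60,1.2,0,0,177]],
])

```text
time_s: 12.6
ee_pos: [0.5733, -0.0778, 0.0082]
tool_rot: [-2.16, -2.281, -0.0]
contact_force: [-0.8, 1.0, 0.3]
finger_gap: 0.0277
```

```bash
python3 - <<'E'
from h import *
shift([st(-42,2).tolist()+[.009]])
p,d=optics.snapshot("side")
cv2.imwrite("pics/side8.png",cv2.resize(p[170:250,230:330][:,:,::-1],None,fx=7,fy=7,interpolation=cv2.INTER_CUBIC))
E
```

```text
t 12.6 pos [ 0.5733 -0.0778  0.0082] station [-76.9   2.1] xyaw 93.10206928824894 z [ 0.  0. -1.] gap 0.02770809475594419 F [-0.79  0.97  0.28]
[-34.9   0.   -0.8]
```

View pics/side8.png

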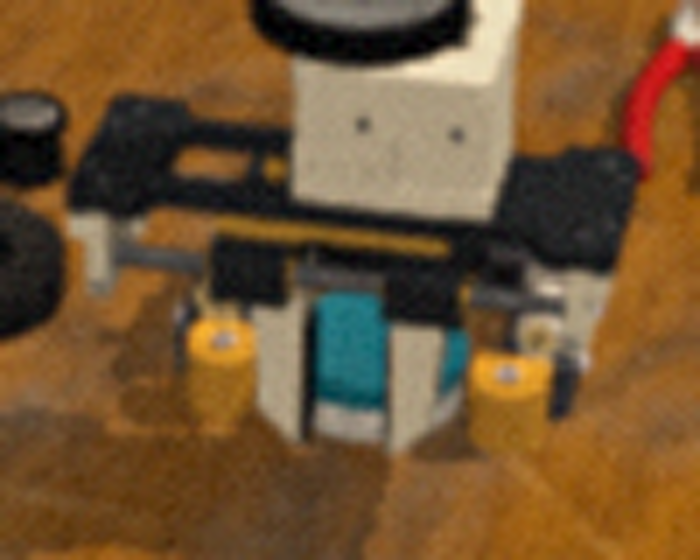

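The tin is now in the gate with clearance on both sides, between the posts at about (220,375) and (510,400) in the crop. I'll keep pushing slowly.

Call:
carry_out([
  [[-5,0,0,0,177],[-10,0,0,0,177],[-15,0,0,0,177],[-20,0,0,0,177],[-24,0,0,0,177],[-27,0,0,0,177],[-29,0,0,0,177],[-30,0,0,0,177],[-30,0,0,0,177]],
])

```text
time_s: 13.78
ee_pos: [0.5749, -0.1075, 0.0082]
tool_rot: [2.16, 2.281, -0.0]
contact_force: [0.2, 0.0, -0.1]
finger_gap: 0.0281
```

Call:
carry_out([
  [[-1,0,0,0,177],[-2,0,0,0,177],[-3,0,0,0,177],[-3,0,0,0,177]],
])

```text
time_s: 14.28
ee_pos: [0.5751, -0.1106, 0.0082]
tool_rot: [2.161, 2.281, -0.0]
contact_force: [0.2, -0.3, 0.9]
finger_gap: 0.028
```

```bash
python3 - <<'E'
from h import *
shift([st(-42,2).tolist()+[.009]])
p,d=optics.snapshot("side")
cv2.imwrite("pics/side9.png",cv2.resize(p[160:240,230:330][:,:,::-1],None,fx=7,fy=7,interpolation=cv2.INTER_CUBIC))
E
```

```text
t 14.275 pos [ 0.5751 -0.1106  0.0082] station [-44.1   2. ] xyaw 93.09183762238511 z [ 0. -0. -1.] gap 0.027991289387492437 F [ 0.22 -0.31  0.94]
[-2.1  0.  -0.8]
```

View pics/side9.png

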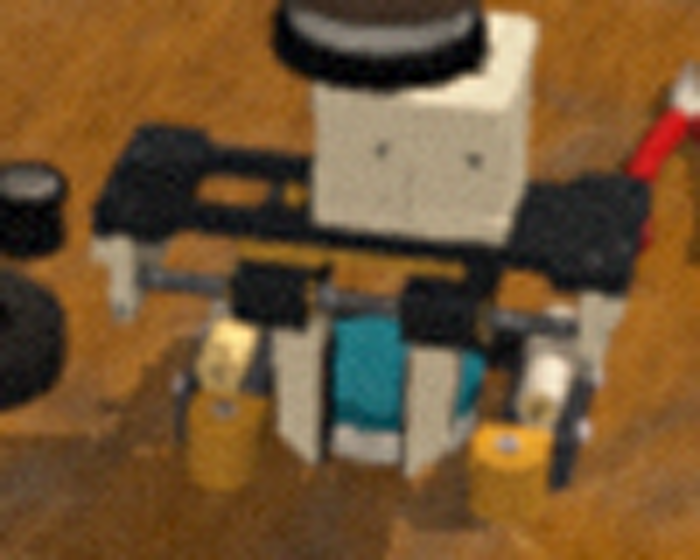

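Not home yet, as there's no rail force. I'll keep pushing in 1 mm steps and watch the force.

Call:
carry_out([
  [[-1,0,0,0,177],[-2,0,0,0,177],[-2,0,0,0,177]],
])

```text
time_s: 14.7
ee_pos: [0.5752, -0.1126, 0.0082]
tool_rot: [2.161, 2.28, -0.0]
contact_force: [-0.5, 0.3, -0.1]
finger_gap: 0.0282
```

Call:
carry_out([
  [[-1,0,0,0,177],[-2,0,0,0,177],[-2,0,0,0,177]],
])

```text
time_s: 15.08
ee_pos: [0.5752, -0.1146, 0.0082]
tool_rot: [2.161, 2.28, -0.0]
contact_force: [0.7, -0.3, 0.2]
finger_gap: 0.0283
```

Call:
carry_out([
  [[-1,0,0,0,177],[-2,0,0,0,177],[-2,0,0,0,177]],
])

```text
time_s: 15.45
ee_pos: [0.5753, -0.1151, 0.0083]
tool_rot: [-2.159, -2.281, -0.002]
contact_force: [-0.3, 5.6, 0.4]
finger_gap: 0.0281
```

Call:
carry_out([
  [[-1,0,0,0,177],[-2,0,0,0,177],[-2,0,0,0,177]],
])

```text
time_s: 15.82
ee_pos: [0.5754, -0.1152, 0.0083]
tool_rot: [-2.156, -2.281, -0.004]
contact_force: [-0.3, 8.4, 1.3]
finger_gap: 0.0282
```

The force rose to 8.4 N and the hand stopped at y = -0.115, so the tin is against the rail. I'll back straight out and then go up.

Call:
carry_out([
  [[3,0,0,0,177],[8,0,0,0,177],[20,0,0,0,177],[45,0,0,0,177],[75,0,-20,0,177],[110,0,-60,0,177],[160,0,-110,0,177],[215,0,-160,0,177],[270,0,-210,0,177],[320,0,-250,0,177]],
])

```text
time_s: 17.08
ee_pos: [0.5586, 0.1786, 0.24]
tool_rot: [2.158, 2.281, 0.002]
contact_force: [1.8, 0.0, 0.2]
finger_gap: 0.0281
```

```bash
python3 - <<'E'
from h import *
shift([])
for n in("side","top"):
    p,d=optics.snapshot(n)
    for t in tins(n,p): print(n,t,inst(t[1][:2]/1000))
    a=(slice(150,250),slice(225,335)) if n=="side" else (slice(150,245),slice(255,365))
    cv2.imwrite(f"pics/{n}10.png",cv2.resize(p[a][:,:,::-1],None,fx=6,fy=6,interpolation=cv2.INTER_CUBIC))
    cv2.imwrite(f"pics/{n}10f.png",p[:,:,::-1])
E
```

```text
t 17.075 pos [0.5586 0.1786 0.24  ] station [-333.7    1.9] xyaw 93.19511236187178 z [ 0.002 -0.    -1.   ] gap 0.02805667461194722 F [1.76 0.03 0.22]
side (array([639.1, 258.4,  57.2]), array([639.1, 258.7,  53.4])) [-409.1   86.8]
side (array([440.3, 160. , 101.4]), array([439.1, 160.2,  94.6])) [-322.1 -118.4]
side (array([ 576.3, -148.8,   82.6]), array([ 576.4, -149.4,   75.4])) [-5.2  1.1]
top (array([ 575.6, -157.4,   68. ]), array([ 575.2, -156.7,   64.6])) [ 2.  -0.5]
```

View pics/side10.png

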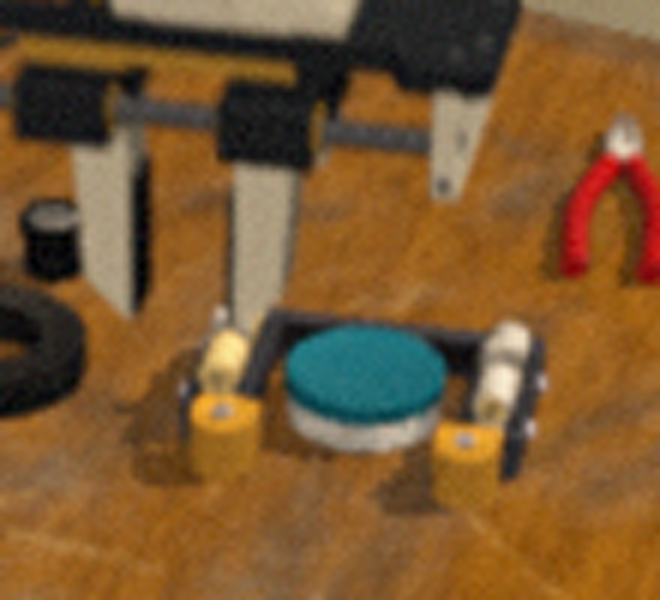

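View pics/top10.png

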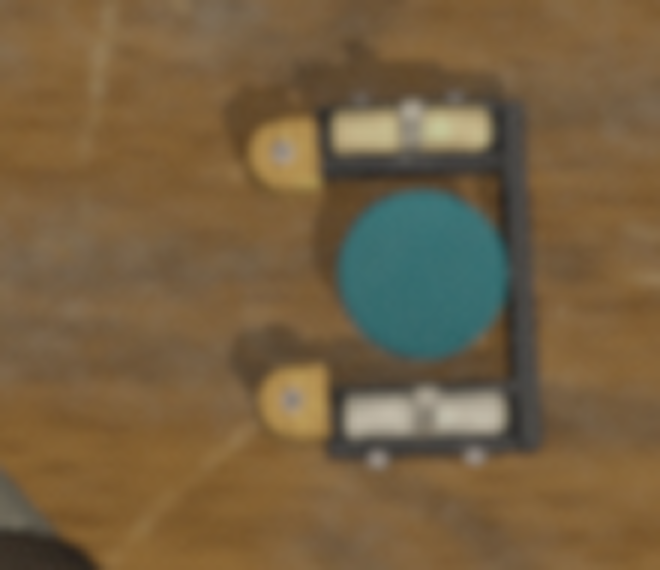

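View pics/side10f.png

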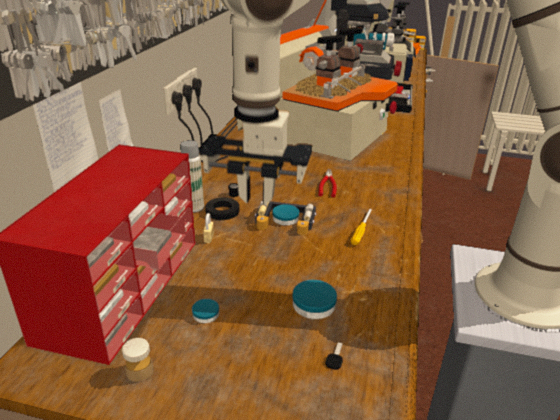

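The top view shows the lid (centre at about (424,275) in the crop) touching the rail's inner face, and both views show the other objects where they were. I'll let the arm settle, then hand in.

Call:
carry_out([
  [[0,0,0,0,177],[0,0,0,0,177],[0,0,0,0,177],[0,0,0,0,177]],
])

```text
time_s: 17.68
ee_pos: [0.5595, 0.1746, 0.2362]
tool_rot: [-2.162, -2.279, 0.002]
contact_force: [-0.1, 1.2, 0.1]
finger_gap: 0.028
```

```bash
python3 -c "
from bench import workorder
print(workorder.finish_job())"
```

```text
the job is handed in; nothing more can be done
None
```

The middle-sized tin is in its bay, against the back rail, and I handed the job in at about 17.7 s. I pushed it along the worktop with two fingertips 28 mm apart. Just before the gate I backed off once for a clear look and shifted the hand about 1.5 mm sideways. I then pushed the tin through the posts until it met the rail.

**Last checks:**
- **Rail contact:** the wrist force rose to 8.4 N while the hand stopped moving.
- **Top view:** the lid touches the rail's inner face, and the tin sits 56.3 mm past the post screws, against the 56 mm expected.
- **Other things:** the bystanders and the other two tins looked unmoved, and the hand was clear, about 0.24 m up.

**Disagreements:** the two cameras differed by about 4 mm along the push direction. For the final tin position the raw gap was about 7 mm (+2.0 mm from top, -5.2 mm from side). Part of that is the visible lid side pulling the side view's fit towards the camera. I relied on the rail force and on distances measured within the top view to judge that the tin was home.

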